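# Close the oiler and set its feed screw

## Robot

A 6-joint arm with a two-finger parallel gripper is mounted at the origin on the work surface. World frame = base frame: x ahead of the robot, y to its left, z up, the work surface at z = 0. Lengths are in mm, angles in rad, forces in N, time in s.
With the tool pointing down it reaches from about 275 to 750 mm from the base axis. Payload 10.2 kg.
Tool frame: the origin (TCP) lies at the very end of the fingers, on their centre line; the grasp point (between the pads) lies 19 mm behind it; z points along the fingers, x is the direction in which the jaws open and shut, and the axes are right-handed (so a half turn about z gives the same grasp; the last joint's range is limited). The gripper opens to 85 mm and grips with 20 to 120 N. Pads are 22 mm wide; open, the fingers measure 114 mm over their backs; the gripper's body (76 mm by 85 mm) begins 54 mm behind the grasp point. The pads swing forward as they close: fully open they stand 13 mm farther back than shut.
Start: joints at [-1.496, 0.313, 1.498, -0, 1.331, -0.223], TCP at [154.031, -501.902, 231.294] pointing down, gripper open.
Joint ranges: [-2.94, 2.94], [-0.97, 2.17], [0.19, 2.56], [-1.23, 4.37], [0.02, 3.11], [-2.88, 2.88]. Speed limits (rad/s): [2.39, 2.39, 3.01, 3.14, 3.14, 3.14].

## Interface

Orientations are given as a unit quaternion [w, x, y, z].
In Python, from rig import ctrl, cams gives the robot as it stands.
- The arm moves only by the tool play_rows, never from a script. Its argument "steps" is a list of rows, each a list of 2 entries, a list of its own where there are three numbers: the shift along the tool's x, y, z normalised to -1 to 1, where 1 is 0.75 m, then the turn, a rotation vector about the tool's x, y, z normalised to -1 to 1, where 1 is 45 degrees. A call has 1 to 20 rows; each row shifts and turns the commanded pose from where the row before left it, along the tool's axes as they then stand; what a row does not reach is not made up. A row lasts 1/10 s, in which the tool goes at most 50 mm and 8.59 degrees, less where a joint would pass 70% of its speed; a pose out of reach is approached as far as the arm can. A call with a number of a shift or a turn outside -1 to 1 is refused whole. A call with a gripper value outside its range is refused whole. "grip" is the closure, from 0 (fully open) to 1 (shut), set as the call begins (left out, the last holds). The fingers move at their own pace and stop on an object; "squeeze" is the grip in N (left out, the last holds). Time passes only in rows, so rows that do not move let the fingers close. It gives the time, the measured TCP pose, the force and the opening at its end, in the units of the state.
- ctrl.sense(): the state, without advancing time (a new reading comes with each control period).
- cams.capture(name): name is "scene" or "top" or "wrist"; returns the picture (480x640x3 uint8, red, green, blue); there is no depth.
- cams.camera_info(name): a dict with "fx", "fy", "cx", "cy" (pixels), "xyz" and "attitude" of the camera in the world. Camera axes: x right, y up, looking along -z (the intrinsics and any distortion apply to the point x, -y, -z); pixel columns grow to the right and rows downward; lengths in mm; the calibration is good to about 2 mm. A picture is of the moment at which its call begins: read the wrist's pose just before it. camera_info takes no time and is no camera call; for the wrist camera it gives the pose at the moment of the call.
- ctrl.finish_job(): hands the job in, once; it reports no verdict.
Trained networks look in the newest picture that a camera, given by its name, has taken for a name from the list of things; names that differ only in an ending like _2 or _b are one class to them, and where a whole thing is asked for, a point or a joint stands for the part that bears it (a point fixed in the world has none). Each returns a list of dicts, best first, with "p" (0 to 1); they miss things now and then, are a little off and sometimes report something else, mostly with a low value. They report only what shows in the picture. A call takes as long as a camera call.
- cams.search_frame(camera, thing): "rect" ([centre column, centre row, width, height] in pixels, round what is visible of it).
- cams.tip_of(camera, thing): "pixel" ([column, row] in pixels: a listed point, or the origin of a listed thing).
The state is a dict: "time_s": time; "joints": joint angles; "dq": joint speeds; "tau": joint torques, N m; "eef_pos": TCP position; "ee_rot": TCP orientation; "force": force on the tool from outside, world axes, zero at the start; "wrist_torque": the same for the moment, N m; "grip_width": opening from 0.0 (shut) to 1.0 (fully open).
Only numpy, scipy, OpenCV 4.12 (cv2) and the standard library are available. Lean on these libraries where they do the work, as an engineer would, in place of code of your own. Each camera call takes 0.05 s, during which the arm holds its last target.

## Task

The oil reservoir on the bench has just been refilled: first screw its yellow wing cap clockwise fully home. Then turn the brass thumbscrew on the metering valve clockwise until it seats, back it off a quarter turn (anticlockwise), and finish still gripping the thumbscrew there, so that a colleague can lock it. Leave the bottle, the spanner and the bushing where they are.

Things in the scene. Friction and masses are not known exactly. Their poses are not given: they have to be found in the camera images.
- tank: oil reservoir: green upright cylinder (82 mm across, amber sight band) on a square bolted base plate 104 x 104 x 10 mm, fixed to the bench; a copper pipe runs down through the bench on its +x side. Origin: centre of the base's underside, z up. The yellow cap turns about its z axis on top, cap underside 82 mm and cap top 124 mm above the bench. It may stand left or right of the valve.
- cap_grip (a point): point on the yellow cap's axis at the height to grip it, 115 mm above the bench. The cap is a disc 56 mm across and 12 mm thick with an upright wing on top: a bar 50 mm long, 14 mm thick, standing 30 mm above the disc (bar from 94 to 124 mm above the bench). The point's x axis lies along the bar, towards the end with the black mark, and turns with the cap.
- cap (a joint): angle of the yellow cap in rad: 0 = screwed fully home against a hard stop (bar along the tank's x axis, black mark to +x); grows anticlockwise seen from above as it is loosened; starts 0.7 to 1.2. It only turns (captive, no rise), with light friction of 0.05 N m, and stays where it is left.
- valve: metering valve: cream block 60 x 60 mm, top 56 mm above the bench, on a square bolted base plate 104 x 104 x 10 mm, fixed to the bench; a steel collar 34 mm across on top up to 66 mm. Origin: centre of the base's underside, z up. The thumbscrew turns about its z axis. A red line on the block's top points along +x from the axis.
- thumbscrew_grip (a point): point on the brass thumbscrew's axis at the height to grip it, 96 mm above the bench. The head is a flat upright spade 40 mm long, 9 mm thick and 34 mm tall (from 73 to 107 mm above the bench) over a round foot 26 mm across whose top is 74 mm above the bench. The point's x axis lies along the spade, towards the end with the red mark, and turns with the screw.
- thumbscrew (a joint): angle of the thumbscrew in rad: 0 = seated, a hard stop (spade along the valve's x axis, red mark over the red line); grows anticlockwise seen from above as the screw is backed off, stop at 4.5; starts 1.9 to 2.7. It only turns (no rise), with light friction of 0.06 N m, and stays where it is left.
- oil_bottle: bystander: white plastic bottle with a red cap, 60 mm across, 150 mm tall, standing loose. Origin: centre of its underside.
- spanner: bystander: steel spanner 180 mm long, 8 mm thick, lying loose. Origin: middle of its underside, x along it.
- bushing: bystander: steel bushing, 54 mm outside, 30 mm bore, 40 mm tall, standing loose. Origin: centre of its underside.

How it is judged (in metres and radians):
On the way, in this order (a step that is already met when the one before it is completed fails the run):
1. the yellow cap is screwed fully home (value of joint cap below 0.1 rad), for 0.2 s.
2. the thumbscrew is turned in until it seats (value of joint thumbscrew below 0.08 rad), for 0.2 s.
At the end, for the whole second after the job is handed in: the thumbscrew stands a quarter turn (1.57 rad, within 0.26) back from its seat and is gripped by the fingers (contact force over 3 N, grasp point within 30 mm of the grip point); the cap is still home (within 0.1 rad of its stop) (value of joint thumbscrew between 1.31 and 1.83 rad and contact force between the fingers and thumbscrew above 3 N and distance between the grasp point and thumbscrew_grip below 0.03 m and value of joint cap below 0.1 rad); the arm keeps its last pose, push and grip.
It fails at once if the oil bottle is displaced by more than 30 mm (distance of oil_bottle from where it was at the start of the episode above 0.03 m).
It fails at once if the spanner is displaced by more than 30 mm (distance of spanner from where it was at the start of the episode above 0.03 m).
It fails at once if the bushing is displaced by more than 30 mm (distance of bushing from where it was at the start of the episode above 0.03 m).
It also fails if it takes over 70 s, if anything falls off the work surface, if the arm or the gripper's body presses on something with over 40 N, if the wrist force passes 120 N, or if a joint passes its speed limit or range.

## Working session

There is one attempt and no reset: what is moved stays moved. The work goes in short steps, Python scripts to look and compute and a tool call to move; the robot and the scene stay as the last step left them, time stands still between calls to the robot, and variables do not carry over. Pictures are saved under pics/ and viewed, and the job is handed in when it is done.

Besides the shell and the picture viewer there is one more tool, called after "Call:" as name([rows], argument=value, ...), one row to a line, values as JSON. play_rows: Moves the arm, as the interface text tells. Its arguments: {"type":"object","properties":{"steps":{"type":"array"},"grip":{"type":"number"},"squeeze":{"type":"number"}},"required":["steps"]}

```bash
mkdir -p pics; ls; python3 - <<'E'
from rig import ctrl,cams
import cv2
print(ctrl.sense())
for n in("scene","top","wrist"):
    im=cams.capture(n); cv2.imwrite(f"pics/{n}0.png",im[:,:,::-1]); print(n,cams.camera_info(n))
    for t in("tank","cap_grip","valve","thumbscrew_grip"):
        print(n,t,cams.tip_of(n,t)[:2])
E
```

```text
pics
{'time_s': 0.0, 'joints': array([-1.49641861e+00,  3.13454745e-01,  1.49844229e+00, -9.49202986e-06,
        1.33101130e+00, -2.23404586e-01]), 'dq': array([ 0.00132961, -0.00068533, -0.00116144, -0.00105175,  0.00071684,
       -0.00087551]), 'tau': array([ 3.04856012e-04, -4.12265003e+01, -2.59744084e+01, -1.22622987e-04,
        4.13034431e-03, -2.38682009e-05]), 'eef_pos': array([ 153.99922421, -501.63139827,  230.73069412]), 'ee_rot': array([-4.95493373e-04,  8.04177356e-01, -5.94389054e-01, -4.32736426e-04]), 'force': array([-0.4838328 ,  0.5970879 ,  0.11935029]), 'wrist_torque': array([0.01721879, 0.00194509, 0.02408537]), 'grip_width': 0.9960904993882345}
scene {'fx': 540.5618985100712, 'fy': 540.5618985100712, 'cx': 323.2047009311566, 'cy': 251.18093906297744, 'xyz': array([ 995.75656607,  737.74942203, 1010.03311818]), 'attitude': array([0.21196867, 0.08200244, 0.34385335, 0.91110359])}
scene tank [{'pixel': [357.9, 314.1], 'p': 0.62}]
scene cap_grip [{'pixel': [361.1, 282.8], 'p': 0.97}]
scene valve [{'pixel': [306.8, 217.4], 'p': 0.69}]
scene thumbscrew_grip [{'pixel': [298.4, 190.3], 'p': 0.75}]
top {'fx': 434.3367278649951, 'fy': 434.3367278649951, 'cx': 324.47042661841056, 'cy': 243.18219303309425, 'xyz': array([ 468.30948887,    9.90170629, 1011.27252617]), 'attitude': array([-0.698233  , -0.05406186,  0.0614635 ,  0.71117525])}
top tank [{'pixel': [260.1, 254.3], 'p': 0.93}]
top cap_grip [{'pixel': [254.4, 246.2], 'p': 0.69}]
top valve [{'pixel': [406.3, 257.3], 'p': 0.96}, {'pixel': [413.8, 252.1], 'p': 0.7}]
top thumbscrew_grip [{'pixel': [414.4, 251.8], 'p': 0.74}]
wrist {'fx': 383.0027680363193, 'fy': 383.0027680363193, 'cx': 319.0218423954211, 'cy': 247.48957212292635, 'xyz': array([ 224.41982348, -481.05007414,  372.09326929]), 'attitude': array([ 0.79561235, -0.11823367,  0.08722576, -0.58771886])}
wrist tank []
wrist cap_grip []
wrist valve []
wrist thumbscrew_grip []
```

View pics/scene0.png

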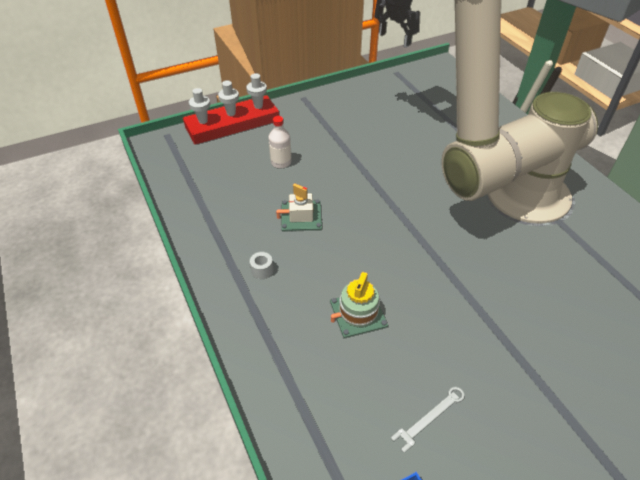

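View pics/top0.png

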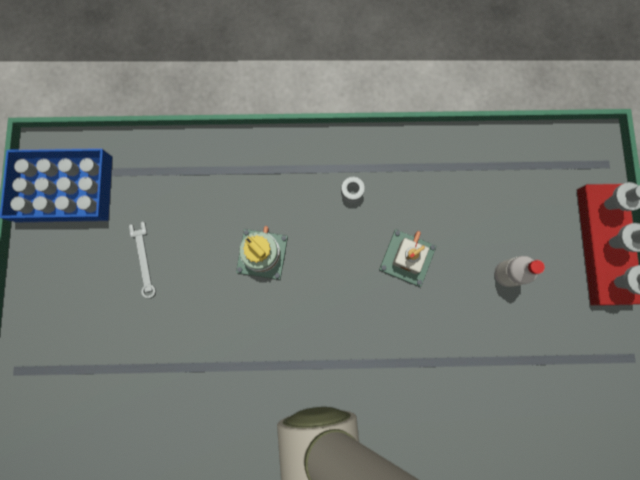

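```bash
cat > h.py <<'E'
import numpy as np
from scipy.spatial.transform import Rotation as R
def rot(q): return R.from_quat([q[1],q[2],q[3],q[0]])
def ray(ci,px,z):
    d=rot(ci['attitude']).apply([(px[0]-ci['cx'])/ci['fx'],-(px[1]-ci['cy'])/ci['fy'],-1])
    o=np.array(ci['xyz']); return o+d*(z-o[2])/d[2]
def proj(ci,P):
    c=rot(ci['attitude']).inv().apply(np.atleast_2d(P)-ci['xyz'])
    return np.c_[ci['cx']+ci['fx']*c[:,0]/-c[:,2], ci['cy']-ci['fy']*c[:,1]/-c[:,2]]
E
python3 - <<'E'
from rig import ctrl,cams
from h import *
import cv2
s=cams.camera_info("scene");t=cams.camera_info("top")
for n,a,b,z in(("tank",[357.9,314.1],[260.1,254.3],0),("cap",[361.1,282.8],[254.4,246.2],115),("valve",[306.8,217.4],[406.3,257.3],0),("ts",[298.4,190.3],[414.4,251.8],96)):
    print(n,ray(s,a,z),ray(t,b,z))
im=cv2.imread("pics/top0.png")
cv2.imwrite("pics/top0z.png",cv2.resize(im[200:310,190:470],None,fx=2.8,fy=2.8,interpolation=2))
E
```

```text
tank [611.74376203 145.29935914   0.        ] [611.3272137  149.23307724   0.        ]
cap [611.22613685 145.94144326 115.        ] [612.33418297 145.34774799 115.        ]
valve [ 584.54267729 -184.62176236    0.        ] [ 598.07596094 -194.06765089    0.        ]
ts [ 601.8802913 -192.8209649   96.       ] [ 597.26493262 -192.59827368   96.        ]
```

View pics/top0z.png

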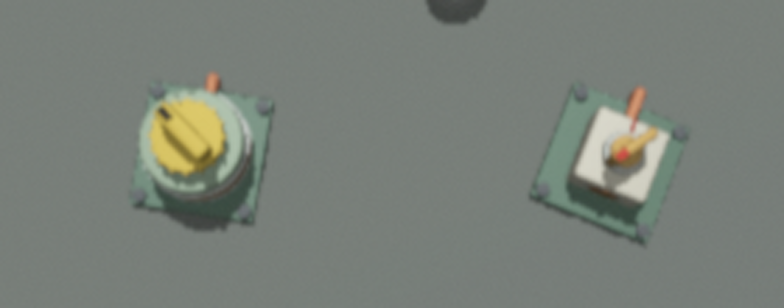

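The pictures show the tank left at about (257,250) px in the top view, with the cap mark up-left. The valve is right at about (410,255), with the spade's red mark towards lower-left. Next I work out the yaws and the transit.

```bash
cat >> h.py <<'E'
def plan(p,yaw,s):
    """shift (mm, tool axes) and turn (deg about tool z) to tool-down pose p with tool-x yaw"""
    Rc=rot(s['ee_rot']); 
    Rt=R.from_matrix(np.array([[np.cos(yaw),np.sin(yaw),0],[np.sin(yaw),-np.cos(yaw),0],[0,0,-1]]))
    d=Rc.inv().apply(np.array(p)-s['eef_pos']); rv=(Rc.inv()*Rt).as_rotvec()
    x=Rc.apply([1,0,0])
    print('tool-x yaw',round(np.arctan2(x[1],x[0]),4),'shift mm',d.round(1),'norm',(d/750).round(4),'turn norm',(rv/(np.pi/4)).round(4))
E
python3 - <<'E'
from rig import ctrl,cams
from h import *
t=cams.camera_info("top")
f=lambda x,y,z: ray(t,[190+x/2.8,200+y/2.8],z)[:2]
a=lambda p,q: (lambda d:(np.arctan2(d[1],d[0])))(q-p)
P=[f(*c,13) for c in((137,195),(157,88),(265,105),(247,214))]
V=[f(*c,13) for c in((543,190),(580,90),(681,133),(644,231))]
for n,Q in(("tank",P),("valve",V)):
    print(n,np.mean(Q,0),a(Q[0],Q[1]),a(Q[3],Q[2]),a(Q[1],Q[2])+np.pi/2,a(Q[0],Q[3])+np.pi/2)
print('bar',a(f(205,155,124),f(163,113,124)),'spade',a(f(655,133,107),f(621,155,107)))
print(f(184,133,124))
s=ctrl.sense()
plan([570,135,230],-0.8,s)
for n in("cap_grip","thumbscrew_grip"): pass
E
```

```text
tank [611.03636057 143.11482575] -0.1717982936219192 -0.16552998255977922 -0.175835459751277 -0.18917840677115083
valve [ 596.17130333 -196.72073721] -0.39193778210634267 -0.41214951506428493 -0.430342612718392 -0.4080864359125138
bar 0.7733444926209464 spade 2.1204226280793055
[608.12255881 141.25953184]
tool-x yaw -1.273 shift mm [-486.8 -584.5    1.3] norm [-0.6491 -0.7794  0.0017] turn norm [-0.     -0.     -0.6022]
```

Call:
play_rows([
  [[-0.0405,-0.0487,0],[0,0,0]],
  [[-0.0405,-0.0487,0],[0,0,0]],
  [[-0.0405,-0.0487,0],[0,0,0]],
  [[-0.0405,-0.0487,0],[0,0,0]],
  [[-0.0405,-0.0487,0],[0,0,0]],
  [[-0.0405,-0.0487,0],[0,0,0]],
  [[-0.0405,-0.0487,0],[0,0,0]],
  [[-0.0405,-0.0487,0],[0,0,0]],
  [[-0.0405,-0.0487,0],[0,0,0]],
  [[-0.0405,-0.0487,0],[0,0,0]],
  [[-0.0405,-0.0487,0],[0,0,0]],
  [[-0.0405,-0.0487,0],[0,0,0]],
  [[-0.0405,-0.0487,0],[0,0,0]],
  [[-0.0405,-0.0487,0],[0,0,0]],
  [[-0.0405,-0.0487,0],[0,0,0]],
  [[-0.0405,-0.0487,0],[0,0,0]],
  [[0,0,0],[0,0,-0.15]],
  [[0,0,0],[0,0,-0.15]],
  [[0,0,0],[0,0,-0.15]],
  [[0,0,0],[0,0,-0.15]],
], grip=0, squeeze=60)

```text
time_s: 2.75
eef_pos: [570.1, 134.3, 231.1]
ee_rot: [0.0, 0.922, -0.388, -0.0]
force: [1.0, -0.6, 0.3]
grip_width: 1.003
```

```bash
python3 - <<'E'
from rig import ctrl,cams
from h import *
import cv2
ci=cams.camera_info("wrist"); im=cams.capture("wrist"); cv2.imwrite("pics/w1.png",im[:,:,::-1])
s=ctrl.sense(); print(s['time_s'],s['eef_pos'],s['joints'])
c=cams.tip_of("wrist","cap_grip");print(c)
for k in c[:2]: print(ray(ci,k['pixel'],115))
print(proj(ci,[[611.5,145,115],[611.5+25*.716,145+25*.698,124],[611.5-25*.716,145-25*.698,124]]))
plan([611.5,145.2,160],-0.797,s)
E
```

```text
2.8 [570.12191714 134.2510722  231.21742497] [3.13639972e-02 4.48246777e-01 1.30460366e+00 2.65863762e-05
 1.38886606e+00 8.22529554e-01]
[{'pixel': [352.4, 187.7], 'p': 0.59}]
[612.38081588 143.84756046 115.        ]
[[350.25565193 187.43541346]
 [352.39726866 149.54456406]
 [350.34127659 226.97362674]]
tool-x yaw -0.7912 shift mm [ 21.3 -37.1  71.2] norm [ 0.0284 -0.0495  0.095 ] turn norm [0.0001 0.0001 0.0074]
```

View pics/w1.png

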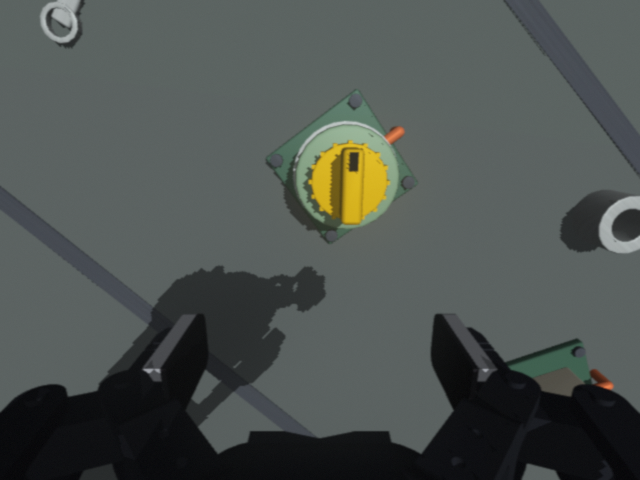

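Wrist view: the bar runs from (354,148) to (352,222), with the mark on top, within about 1 mm of my estimate. Now the approach and grip.

Call:
play_rows([
  [[0.0295,-0.0493,0],[0,0,0.008]],
  [[0,0,0.05],[0,0,0]],
  [[0,0,0.05],[0,0,0]],
  [[0,0,0.04],[0,0,0]],
  [[0,0,0.025],[0,0,0]],
  [[0,0,0.012],[0,0,0]],
  [[0,0,0],[0,0,0]],
  [[0,0,0],[0,0,0]],
])

```text
time_s: 3.65
eef_pos: [612.6, 144.0, 99.7]
ee_rot: [-0.0, 0.919, -0.394, 0.001]
force: [-0.5, 0.0, 0.6]
grip_width: 1.001
```

Call:
play_rows([
  [[0,0,0],[0,0,0]],
  [[0,0,0],[0,0,0]],
  [[0,0,0],[0,0,0]],
  [[0,0,0],[0,0,0]],
  [[0,0,0],[0,0,0]],
  [[0,0,0],[0,0,0]],
  [[0,0,0],[0,0,0]],
  [[0,0,0],[0,0,0]],
], grip=1, squeeze=40)

```text
time_s: 4.45
eef_pos: [611.7, 144.4, 98.9]
ee_rot: [-0.0, 0.92, -0.393, -0.0]
force: [-4.1, 2.8, 5.1]
grip_width: 0.151
```

```bash
python3 - <<'E'
from rig import ctrl,cams
from h import *
import cv2
im=cams.capture("wrist"); cv2.imwrite("pics/w2.png",im[:,:,::-1])
s=ctrl.sense(); print(s)
E
```

```text
{'time_s': 4.5, 'joints': array([4.54635200e-02, 6.59104197e-01, 1.32149267e+00, 5.79746701e-04,
       1.16163430e+00, 8.53066337e-01]), 'dq': array([ 0.00180105, -0.00030857,  0.00120884, -0.00080769, -0.00012127,
        0.00128667]), 'tau': array([-2.37803377e+00, -5.15490317e+01, -2.42800230e+01, -6.26819115e-01,
       -1.12561472e+00,  1.31452907e-02]), 'eef_pos': array([611.74178698, 144.38734056,  98.823296  ]), 'ee_rot': array([-1.00867382e-04,  9.19528573e-01, -3.93022939e-01, -4.03061004e-04]), 'force': array([-5.39085594,  2.28407611,  5.93721978]), 'wrist_torque': array([0.43028973, 0.80390803, 0.02610099]), 'grip_width': 0.15244805512885182}
```

View pics/w2.png

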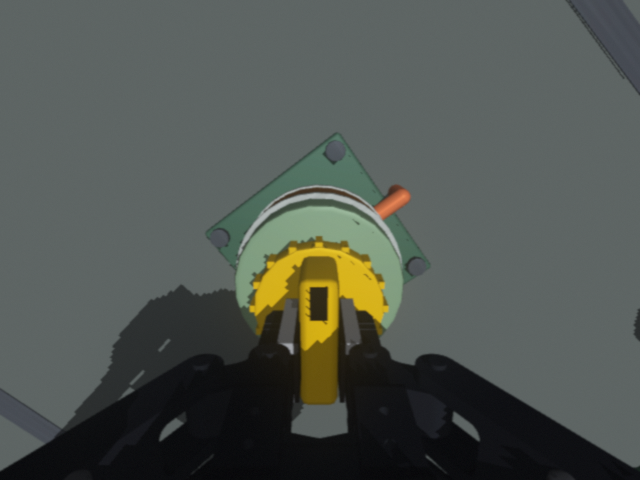

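The fingers hold the bar squarely. Now I turn it clockwise 0.95 rad (1.21 units).

Call:
play_rows([
  [[0,0,0],[0,0,0.14]],
  [[0,0,0],[0,0,0.14]],
  [[0,0,0],[0,0,0.14]],
  [[0,0,0],[0,0,0.14]],
  [[0,0,0],[0,0,0.14]],
  [[0,0,0],[0,0,0.14]],
  [[0,0,0],[0,0,0.14]],
  [[0,0,0],[0,0,0.14]],
  [[0,0,0],[0,0,0.05]],
  [[0,0,0],[0,0,0.04]],
  [[0,0,0],[0,0,0]],
  [[0,0,0],[0,0,0]],
])

```text
time_s: 5.7
eef_pos: [611.2, 145.8, 98.8]
ee_rot: [0.0, -0.638, 0.77, 0.001]
force: [-8.0, 9.6, 6.8]
grip_width: 0.148
```

```bash
python3 - <<'E'
from rig import ctrl,cams
from h import *
s=ctrl.sense(); print(s['wrist_torque'],s['force'],s['grip_width'],s['eef_pos'],s['tau']); plan([612,144.5,98],-0.175-np.pi/2,s)
E
```

```text
[1.51269715 1.18021933 0.52410284] [-7.95206819  9.63516734  6.76083991] 0.14777064098414133 [611.19976832 145.81336295  98.83211185] [ -7.11663187 -51.11144185 -24.65492785  -1.87209953  -1.57599762
   0.57517502]
tool-x yaw -1.7565 shift mm [ 1.1 -1.   0.8] norm [ 0.0015 -0.0014  0.0011] turn norm [ 0.0026  0.0026 -0.0137]
```

Wrist torque has risen to 0.52 N m, against 0.05 friction, so the cap is at its stop. I'll push slightly further and check in the image.

Call:
play_rows([
  [[0,0,0],[0,0,0.03]],
  [[0,0,0],[0,0,0.03]],
  [[0,0,0],[0,0,0]],
  [[0,0,0],[0,0,0]],
  [[0,0,0],[0,0,0]],
])

```text
time_s: 6.2
eef_pos: [611.2, 145.8, 98.9]
ee_rot: [-0.0, -0.621, 0.784, 0.001]
force: [-6.6, 8.4, 6.8]
grip_width: 0.152
```

```bash
python3 - <<'E'
from rig import ctrl,cams
from h import *
import cv2
s=ctrl.sense(); print(s['time_s'],s['wrist_torque'],s['force'],s['grip_width'],s['eef_pos']); plan([612,144.5,98],-0.175-np.pi/2,s)
im=cams.capture("wrist"); cv2.imwrite("pics/w3.png",im[:,:,::-1])
E
```

```text
6.2 [1.46000792 1.16919375 1.60640327] [-6.55253044  8.40845132  6.79806005] 0.15223811391224876 [611.20937909 145.81405584  98.89079708]
tool-x yaw -1.8013 shift mm [ 1.1 -1.1  0.9] norm [ 0.0015 -0.0014  0.0012] turn norm [ 0.0022  0.0017 -0.0707]
```

View pics/w3.png

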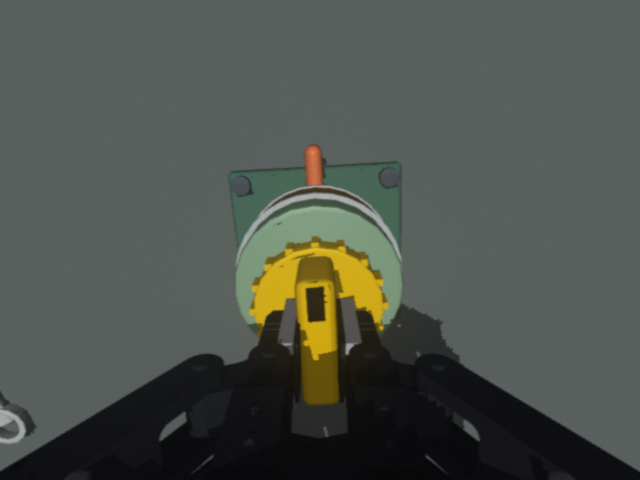

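Cap stop is firm at 1.6 N m, and the bar lines up with the pipe at (313,150)–(315,300). I'll open and rise.

Call:
play_rows([
  [[0,0,0],[0,0,0]],
  [[0,0,0],[0,0,0]],
  [[0,0,0],[0,0,0]],
  [[0,0,0],[0,0,0]],
  [[0,0,0],[0,0,0]],
  [[0,0,-0.03],[0,0,0]],
  [[0,0,-0.04],[0,0,0]],
  [[0,0,-0.05],[0,0,0]],
  [[0,0,-0.06],[0,0,0]],
  [[0,0,0],[0,0,0]],
  [[0,0,0],[0,0,0]],
], grip=0)

```text
time_s: 7.35
eef_pos: [612.3, 143.9, 234.2]
ee_rot: [0.001, -0.619, 0.785, -0.001]
force: [-0.9, 0.5, -0.6]
grip_width: 1.0
```

```bash
python3 - <<'E'
from rig import ctrl,cams
from h import *
import cv2
s=ctrl.sense(); print(s['time_s'],s['grip_width'],s['eef_pos']); plan([560,-180,230],0.54,s)
im=cams.capture("wrist"); cv2.imwrite("pics/w4.png",im[:,:,::-1])
E
```

```text
7.35 0.9997524727666918 [612.28032666 143.89840741 234.1845485 ]
tool-x yaw -1.8056 shift mm [327.2 -24.5   4.1] norm [ 0.4362 -0.0327  0.0055] turn norm [-1.6000e-03 -2.3000e-03 -2.9865e+00]
```

View pics/w4.png

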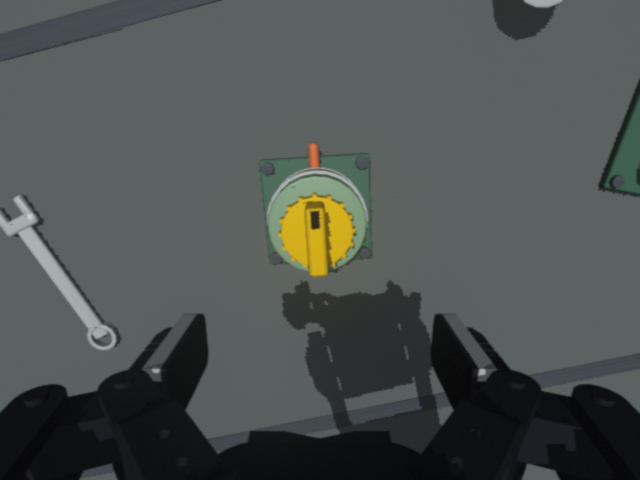

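Cap stays aligned with the plate. Next, transit to the valve.

Call:
play_rows([
  [[0.0545,-0.004,0],[0,0,0]],
  [[0.0545,-0.004,0],[0,0,0]],
  [[0.0545,-0.004,0],[0,0,0]],
  [[0.0545,-0.004,0],[0,0,0]],
  [[0.0545,-0.004,0],[0,0,0]],
  [[0.0545,-0.004,0],[0,0,0]],
  [[0.0545,-0.004,0],[0,0,0]],
  [[0.0545,-0.004,0],[0,0,0]],
  [[0,0,0],[0,0,-0.18]],
  [[0,0,0],[0,0,-0.18]],
  [[0,0,0],[0,0,-0.18]],
  [[0,0,0],[0,0,-0.18]],
  [[0,0,0],[0,0,-0.18]],
  [[0,0,0],[0,0,-0.18]],
  [[0,0,0],[0,0,-0.18]],
  [[0,0,0],[0,0,-0.18]],
  [[0,0,0],[0,0,-0.18]],
  [[0,0,0],[0,0,-0.18]],
  [[0,0,0],[0,0,-0.18]],
  [[0,0,0],[0,0,-0.18]],
])

```text
time_s: 9.4
eef_pos: [558.9, -179.4, 231.8]
ee_rot: [-0.001, 0.999, -0.052, -0.001]
force: [-0.0, -0.8, 0.8]
grip_width: 0.998
```

Call:
play_rows([
  [[0,0,0],[0,0,-0.18]],
  [[0,0,0],[0,0,-0.18]],
  [[0,0,0],[0,0,-0.18]],
  [[0,0,0],[0,0,-0.18]],
  [[0,0,0],[0,0,-0.1]],
  [[0,0,0],[0,0,0]],
  [[0,0,0],[0,0,0]],
])

```text
time_s: 10.1
eef_pos: [559.1, -179.5, 232.6]
ee_rot: [-0.001, 0.965, 0.263, -0.001]
force: [0.8, 0.5, 0.4]
grip_width: 0.999
```

```bash
python3 - <<'E'
from rig import ctrl,cams
from h import *
import cv2
s=ctrl.sense(); print(s['time_s'],s['joints'],s['eef_pos'])
ci=cams.camera_info("wrist"); im=cams.capture("wrist"); cv2.imwrite("pics/w5.png",im[:,:,::-1])
c=cams.tip_of("wrist","thumbscrew_grip");print(c)
for k in c[:2]: print(ray(ci,k['pixel'],96))
u=np.array([np.cos(2.12),np.sin(2.12)])*20
print(proj(ci,[[597,-193,96],[597+u[0],-193+u[1],107],[597-u[0],-193-u[1],107]]))
plan([597.5,-193,160],2.12-np.pi/2,s)
E
```

```text
10.1 [-5.10043862e-01  4.51739214e-01  1.29590723e+00 -1.65561767e-05
  1.39572286e+00 -1.04268705e+00] [ 559.09824171 -179.51238556  232.5502505 ]
[{'pixel': [351.2, 275.1], 'p': 0.95}]
[ 596.39526751 -195.6174096    96.        ]
[[353.65959712 272.73941669]
 [355.22144494 252.32040005]
 [354.62640816 302.54233211]]
tool-x yaw 0.5326 shift mm [26.3 31.2 72.5] norm [0.0351 0.0416 0.0966] turn norm [-0.002   0.0011 -0.0211]
```

View pics/w5.png

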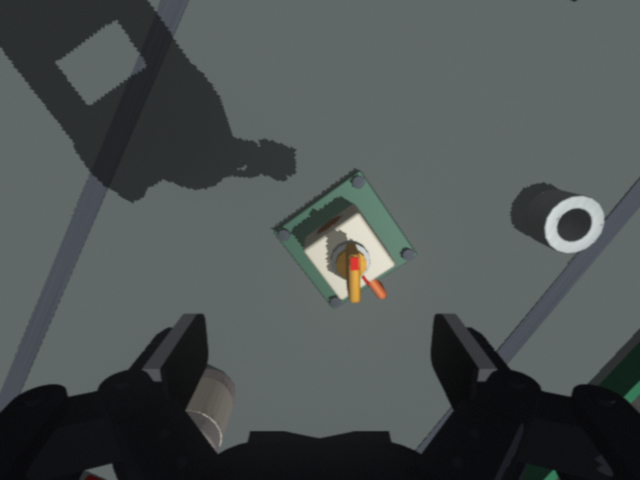

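```bash
python3 - <<'E'
import cv2
im=cv2.imread("pics/w5.png")
cv2.imwrite("pics/w5z.png",cv2.resize(im[220:320,290:420],None,fx=6,fy=6,interpolation=2))
E
```

```text
(no output)
```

View pics/w5z.png

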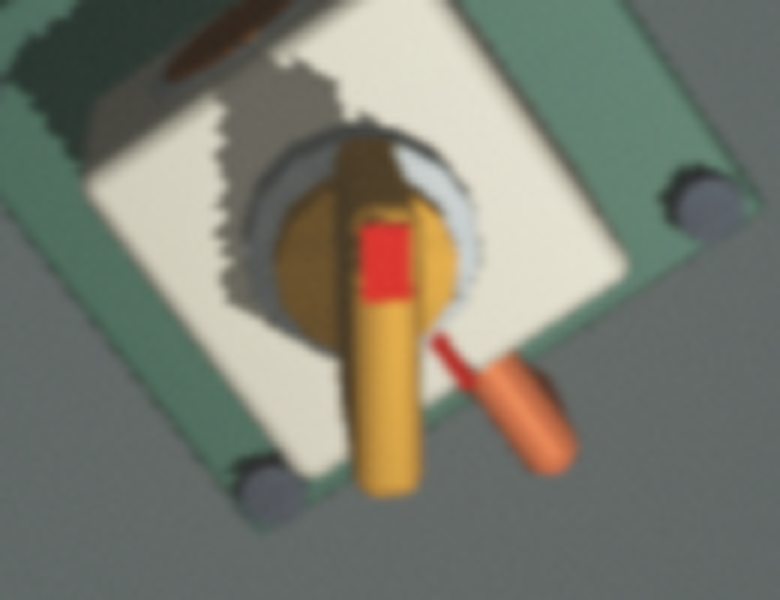

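```bash
python3 - <<'E'
from rig import ctrl,cams
from h import *
ci=cams.camera_info("wrist")
a=ray(ci,[354.2,255],107);b=ray(ci,[354.8,302],107);d=a-b
print(a,b,(a+b)/2,np.linalg.norm(d),np.arctan2(d[1],d[0]))
m=(a+b)/2
plan([m[0],m[1],79],np.arctan2(d[1],d[0])-np.pi/2,ctrl.sense())
E
```

```text
[ 587.35321767 -178.25576617  107.        ] [ 607.7253802  -209.85934804  107.        ] [ 597.53929893 -194.0575571   107.        ] 37.600683416631675 2.1433770770207916
tool-x yaw 0.5333 shift mm [ 25.7  32.1 154. ] norm [0.0343 0.0428 0.2053] turn norm [-0.0011  0.0006 -0.05  ]
```

Call:
play_rows([
  [[0.0343,0.0428,0],[0,0,-0.035]],
  [[0,0,0.05],[0,0,0]],
  [[0,0,0.05],[0,0,0]],
  [[0,0,0.045],[0,0,0]],
  [[0,0,0.03],[0,0,0]],
  [[0,0,0.02],[0,0,0]],
  [[0,0,0.01],[0,0,0]],
  [[0,0,0],[0,0,0]],
  [[0,0,0],[0,0,0]],
])

```text
time_s: 11.1
eef_pos: [598.4, -194.4, 81.0]
ee_rot: [0.001, 0.961, 0.277, 0.001]
force: [0.1, -0.8, 0.1]
grip_width: 0.997
```

Call:
play_rows([
  [[0,0,0],[0,0,0]],
  [[0,0,0],[0,0,0]],
  [[0,0,0],[0,0,0]],
  [[0,0,0],[0,0,0]],
  [[0,0,0],[0,0,0]],
  [[0,0,0],[0,0,0]],
  [[0,0,0],[0,0,0]],
  [[0,0,0],[0,0,0]],
  [[0,0,0],[0,0,0]],
], grip=1, squeeze=40)

```text
time_s: 12.0
eef_pos: [598.1, -194.0, 80.0]
ee_rot: [0.0, 0.961, 0.278, 0.0]
force: [2.2, 1.2, 3.2]
grip_width: 0.099
```

```bash
python3 - <<'E'
from rig import ctrl,cams
from h import *
import cv2
s=ctrl.sense(); print(s['time_s'],s['wrist_torque'],s['force'],s['grip_width'],s['eef_pos'],s['joints'])
plan([597.5,-194,79],-0.41-np.pi/2,s)
im=cams.capture("wrist"); cv2.imwrite("pics/w6.png",im[:,:,::-1])
E
```

```text
12.0 [ 0.29138877 -0.25687054 -0.06539507] [2.16171965 1.18016899 3.20442864] 0.099144063372224 [ 598.08029693 -194.04131321   79.98180684] [-4.99909290e-01  6.80760353e-01  1.33730698e+00  3.98240199e-04
  1.12299022e+00 -1.06248134e+00]
tool-x yaw 0.5624 shift mm [-0.5 -0.3  1. ] norm [-0.0006 -0.0005  0.0013] turn norm [-8.0000e-04 -8.0000e-04  3.2381e+00]
```

View pics/w6.png

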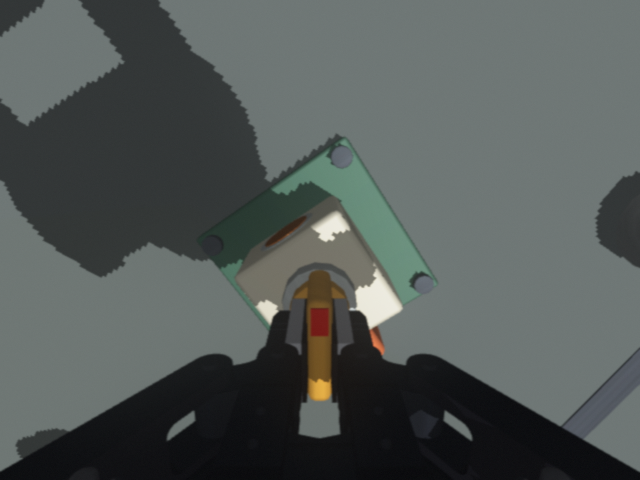

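Spade held squarely (red mark at (319,321)). I'll screw it in 3.1 of the estimated 3.24 units, then creep to the stop.

Call:
play_rows([
  [[0,0,0],[0,0,0.155]],
  [[0,0,0],[0,0,0.155]],
  [[0,0,0],[0,0,0.155]],
  [[0,0,0],[0,0,0.155]],
  [[0,0,0],[0,0,0.155]],
  [[0,0,0],[0,0,0.155]],
  [[0,0,0],[0,0,0.155]],
  [[0,0,0],[0,0,0.155]],
  [[0,0,0],[0,0,0.155]],
  [[0,0,0],[0,0,0.155]],
  [[0,0,0],[0,0,0.155]],
  [[0,0,0],[0,0,0.155]],
  [[0,0,0],[0,0,0.155]],
  [[0,0,0],[0,0,0.155]],
  [[0,0,0],[0,0,0.155]],
  [[0,0,0],[0,0,0.155]],
  [[0,0,0],[0,0,0.155]],
  [[0,0,0],[0,0,0.155]],
  [[0,0,0],[0,0,0.155]],
  [[0,0,0],[0,0,0.155]],
])

```text
time_s: 14.05
eef_pos: [598.1, -194.0, 80.0]
ee_rot: [0.0, -0.591, 0.807, -0.0]
force: [1.8, 1.8, 2.7]
grip_width: 0.095
```

Call:
play_rows([
  [[0,0,0],[0,0,0.03]],
  [[0,0,0],[0,0,0.03]],
  [[0,0,0],[0,0,0.03]],
  [[0,0,0],[0,0,0.03]],
  [[0,0,0],[0,0,0.03]],
  [[0,0,0],[0,0,0]],
  [[0,0,0],[0,0,0]],
])

```text
time_s: 14.75
eef_pos: [598.1, -194.0, 80.0]
ee_rot: [0.0, -0.545, 0.839, -0.0]
force: [3.8, 3.4, 2.8]
grip_width: 0.092
```

```bash
python3 - <<'E'
from rig import ctrl,cams
from h import *
import cv2
s=ctrl.sense(); print(s['time_s'],s['wrist_torque'],s['force'],s['grip_width'],s['eef_pos'],s['joints'])
plan([597.5,-194,79],-0.41-np.pi/2,s)
im=cams.capture("wrist"); cv2.imwrite("pics/w7.png",im[:,:,::-1])
E
```

```text
14.75 [ 0.69411188 -0.65442176  0.09453051] [3.75613592 3.38371693 2.83665946] 0.0917793272300217 [ 598.08012083 -194.01928087   79.98392033] [-4.99847624e-01  6.80743302e-01  1.33733162e+00  3.16325818e-04
  1.12296754e+00  1.49000991e+00]
tool-x yaw -1.99 shift mm [0.2 0.5 1. ] norm [0.0003 0.0007 0.0013] turn norm [-0.0007  0.0003 -0.0117]
```

View pics/w7.png

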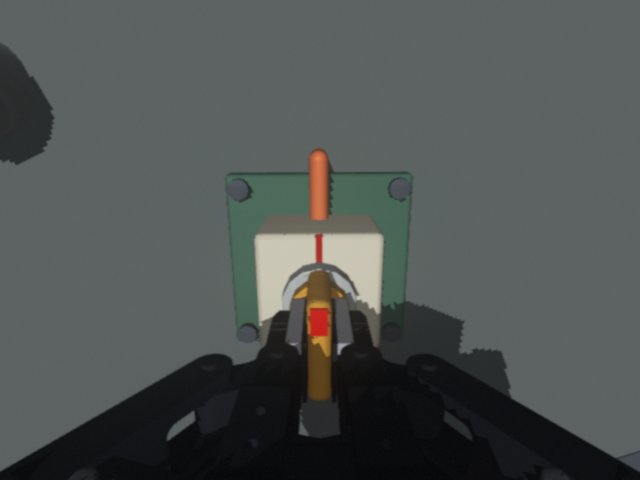

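The red mark at (319,321) lies over the red line at (319,245), but torque is only 0.09 N m. I'll keep pushing until the stop is clear.

Call:
play_rows([
  [[0,0,0],[0,0,0.03]],
  [[0,0,0],[0,0,0.03]],
  [[0,0,0],[0,0,0]],
  [[0,0,0],[0,0,0]],
  [[0,0,0],[0,0,0]],
])

```text
time_s: 15.3
eef_pos: [598.1, -194.1, 80.0]
ee_rot: [0.0, -0.525, 0.851, -0.0]
force: [4.2, 4.4, 3.9]
grip_width: 0.098
```

```bash
python3 - <<'E'
from rig import ctrl,cams
from h import *
s=ctrl.sense(); print(s['time_s'],s['wrist_torque'],s['force'],s['grip_width'],s['eef_pos'])
plan([597.5,-194,79],-0.41-np.pi/2,s)
E
```

```text
15.3 [ 0.63739854 -0.65446486  1.14485139] [4.18556104 4.42360194 3.91370215] 0.0982126709659145 [ 598.07671408 -194.06045403   80.02042389]
tool-x yaw -2.035 shift mm [0.2 0.5 1. ] norm [0.0003 0.0007 0.0014] turn norm [-0.0008 -0.0004 -0.069 ]
```

Seated at 1.14 N m, with contact at tool yaw about -1.988. I'll back off to yaw -0.418, which is 2.06 units.

Call:
play_rows([
  [[0,0,0],[0,0,-0.12]],
  [[0,0,0],[0,0,-0.12]],
  [[0,0,0],[0,0,-0.12]],
  [[0,0,0],[0,0,-0.12]],
  [[0,0,0],[0,0,-0.12]],
  [[0,0,0],[0,0,-0.12]],
  [[0,0,0],[0,0,-0.12]],
  [[0,0,0],[0,0,-0.12]],
  [[0,0,0],[0,0,-0.12]],
  [[0,0,0],[0,0,-0.12]],
  [[0,0,0],[0,0,-0.12]],
  [[0,0,0],[0,0,-0.12]],
  [[0,0,0],[0,0,-0.12]],
  [[0,0,0],[0,0,-0.12]],
  [[0,0,0],[0,0,-0.12]],
  [[0,0,0],[0,0,-0.12]],
  [[0,0,0],[0,0,-0.12]],
  [[0,0,0],[0,0,-0.02]],
  [[0,0,0],[0,0,0]],
  [[0,0,0],[0,0,0]],
])

```text
time_s: 17.3
eef_pos: [598.0, -194.0, 79.9]
ee_rot: [-0.0, 0.978, -0.208, 0.0]
force: [3.1, 3.6, 3.9]
grip_width: 0.096
```

```bash
python3 - <<'E'
from rig import ctrl,cams
from h import *
import cv2
s=ctrl.sense(); print(s['time_s'],s['wrist_torque'],s['force'],s['grip_width'],s['eef_pos'])
plan([597.5,-194,79],-0.41,s)
im=cams.capture("wrist"); cv2.imwrite("pics/w8.png",im[:,:,::-1])
im=cams.capture("top"); cv2.imwrite("pics/top8.png",cv2.resize(im[170:310,110:470,::-1],None,fx=2.2,fy=2.2,interpolation=2))
E
```

```text
17.3 [ 0.64570593 -0.61935078  0.07026812] [3.10120506 3.59264356 3.91397503] 0.09624925733945548 [ 598.02799885 -194.02276648   79.94687211]
tool-x yaw -0.4195 shift mm [-0.5  0.2  0.9] norm [-0.0007  0.0003  0.0013] turn norm [-0.0006 -0.0005 -0.012 ]
```

View pics/w8.png

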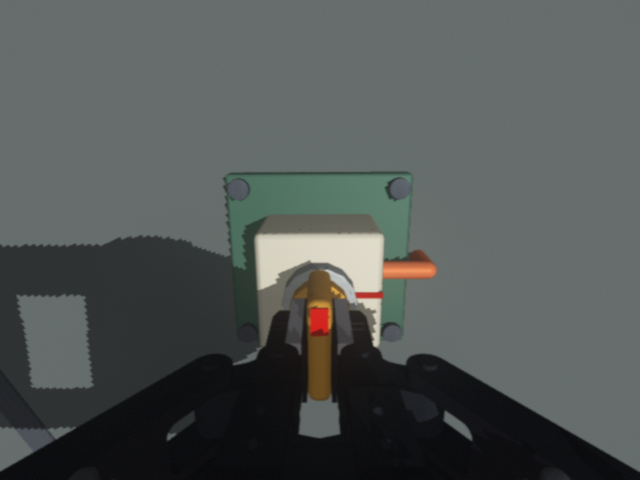

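View pics/top8.png

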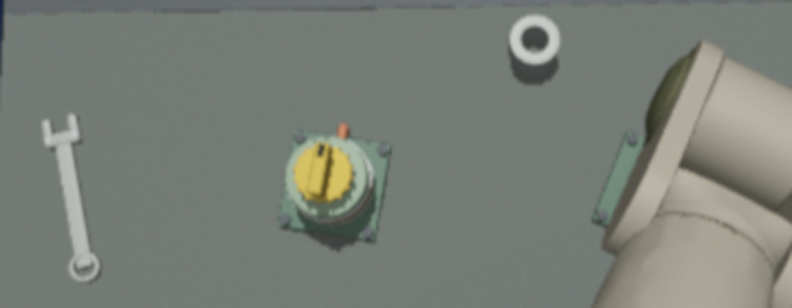

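The spade stands square to the red line at (370,295) and is still gripped. The cap is home, and the spanner and bushing haven't moved. Handing in.

```bash
python3 -c "
from rig import ctrl
print(ctrl.finish_job())"
```

```text
the job is handed in; nothing more can be done
None
```

The yellow cap is screwed home, and the thumbscrew was seated, backed off a quarter turn and is still gripped. I handed the job in at about 17.4 s of the 70 s allowed; the rig gives no verdict.

- **Cap:** I turned it clockwise about 0.95 rad until the wrist torque rose to 1.6 N m at the stop. After release, the bar lined up with the tank's x axis, and the last top picture still showed it home.
- **Thumbscrew seating:** I turned it in about 2.55 rad. The first push ended with the red mark over the red line but only 0.09 N m, which is barely above friction. I pushed on until the torque reached 1.14 N m, which confirmed the seat.
- **Thumbscrew back-off:** The tool turned back to 1.57 rad from the seat contact. The last wrist picture shows the spade at right angles to the red line.
- **Final grip:** The squeeze is set to 40 N. The opening of 0.096 matches the spade's thickness, and the grasp point is about 3 mm above the grip point.
- **Bystanders:** The spanner and bushing look unmoved in the last top picture. The bottle was outside that crop, but the arm never came near it at low height.

No check failed or disagreed apart from that first low torque reading.

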